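Take the safety cap off the brush-cleaner jar

ROBOT

A 6-joint arm with a two-finger parallel gripper is mounted at the origin on the work surface. World frame = base frame: x ahead of the robot, y to its left, z up, the work surface at z = 0. Lengths are in m, angles in rad, forces in N, time in s.
With the tool pointing down it reaches from about 0.35 to 0.775 m from the base axis. Payload 7.3 kg.
Tool frame: the origin (TCP) lies on the centre line of the jaws, within the pads' length; the fingertips stand 11 mm ahead of it and the grasp point (between the pads) lies 8 mm behind it; z points along the fingers, y is the direction in which the jaws open and shut (so a half turn about z gives the same grasp; the last joint's range is limited). The gripper opens to 92 mm and grips with 3 to 60 N. Pads are 19 mm wide; open, the fingers measure 130 mm over their backs; the gripper's body (75 mm by 190 mm) begins 47 mm behind the grasp point.
Start: joints at [-1.296, 0.342, 1.524, -0, 1.275, -0.146], TCP at [0.214, -0.479, 0.238] pointing down, gripper open.
Joint ranges: [-2.53, 2.53], [-0.77, 2.02], [0.04, 2.7], [-1, 4.14], [0.28, 2.66], [-3.11, 3.11]. Speed limits (rad/s): [2.57, 2.57, 3.14, 3.14, 3.14, 3.14].

INTERFACE

Orientations are given as [roll, pitch, yaw] about the fixed x, y, z axes, in that order (R = Rz(yaw) Ry(pitch) Rx(roll)).
In Python, from cell import robot gives the robot as it stands.
- The arm moves only by the tool jog_arm, never from a script. Its argument "deltas" is one flat list of numbers, 6 for each row, row after row: the shift along the world's x, y, z in units of 0.1 m (1.0 is 0.1 m), then the turn, a rotation vector about the world's x, y, z in units of 90 degrees (1.0 is 90 degrees). A call has 1 to 5 rows; each row is the pose to reach, as a shift and turn from the pose commanded when the call began; what a row does not reach only later rows make up. A row lasts 1/12 s, in which the tool goes at most 41.7 mm and 7.16 degrees, less where a joint would pass 70% of its speed; a pose out of reach is approached as far as the arm can. A call with a number of a shift or a turn outside -1 to 1 is refused whole. A call with a gripper value outside its range is refused whole. "claw" is the opening, from 0 (shut) to 1 (fully open), set as the call begins (left out, the last holds). The fingers move at their own pace and stop on an object; "newtons" is the grip in N (left out, the last holds). Time passes only in rows, so rows that repeat a pose let the fingers close. It gives the time, the measured TCP pose, the force and the opening at its end, in the units of the state.
- robot.observe(): the state, without advancing time (a new reading comes with each control period).
- robot.read_camera(name): name is "scene" or "top" or "wrist"; returns the picture (420x560x3 uint8, red, green, blue); there is no depth.
- robot.camera_params(name): a dict with "fx", "fy", "cx", "cy" (pixels), "k1" (the pictures are not rectified: a ray, as slopes to the right and down, at radius r is drawn at 1 + k1 r^2 times it, then the intrinsics apply), "R" (3x3) and "t" (3): a world point X has camera coordinates R X + t. Camera axes: x right, y down, z forward; pixel columns grow to the right and rows downward; lengths in m; the calibration is good to about 2 mm. A picture is of the moment at which its call begins: read the wrist's pose just before it. camera_params takes no time and is no camera call; for the wrist camera it gives the pose at the moment of the call.
- robot.hand_in(): hands the job in, once; it reports no verdict.
The state is a dict: "time": time; "qpos": joint angles; "qvel": joint speeds; "joint_efforts": joint torques, N m; "tool_pos": TCP position; "tool_rot": TCP orientation; "contact_force": force on the tool from outside, world axes, zero at the start; "torque": the same for the moment, N m; "opening": finger opening in m.
Only numpy, scipy, OpenCV 4.12 (cv2) and the standard library are available. Lean on these libraries where they do the work, as an engineer would, in place of code of your own. Each camera call takes 0.05 s, during which the arm holds its last target. There are 200 camera calls.

TASK

Open the jar of brush cleaner in the caddy so the class can clean its brushes: squeeze in both side tabs of its safety cap, turn the cap anticlockwise until it comes to its stop, lift it off without ever forcing it, and set it down gently, right way up, in the steel drip tray. Leave the other things where they stand.

Things in the scene. Friction and masses are not known exactly. Their poses are not given: they have to be found in the camera images.
- jar: White plastic jar of brush cleaner, 82 mm across, held fast in one of the caddy's wells: it neither turns nor lifts. Origin: centre of its underside, z up; its flat shoulder is 95 mm above. Under the cap is a neck (34 mm across, 26 mm tall) with a two-slot bayonet; where the slots lie differs from jar to jar and shows in no pose.
- collar (a point): Jar's axis at shoulder height (95 mm above its origin), axes as the jar's. Here a fixed locking collar rings the cap's foot: inner radius 31 mm, outer radius 35 mm, 8 mm tall above the shoulder, with a notch at the jar's +x and one at its -x.
- cap: Grey ribbed safety cap on that jar, 40 to 70 g: a drum 52 mm across, 35 mm tall, with two spring side tabs at its own +x and -x. Origin: centre of its lower rim, z up; closed, that is 96.5 mm above the jar's origin. A tooth at each tab's foot (1.5 to 6.5 mm above the origin, out to 33 mm from the axis) sits in a notch of the collar with 2 degrees of play, so the cap is locked until both tabs are in.
- cap_grip (a point): Point on the cap's axis 22 mm above its lower rim, axes as the cap's. The tabs' flat outer faces look along +x and -x, 61 mm across both, 18 mm wide, from 9 to 33 mm above the lower rim. The collar's top is 6.5 mm above that rim, so keep fingertips higher than 8 mm.
- cap_top (a point): Centre of the cap's top, 35 mm above its rim. With both tabs in it turns anticlockwise seen from above, against slight rubbing (about 0.1 N m), through 45 to 80 degrees (differs each time) to a hard stop. Only at the stop, or in the last 9 degrees before it, will it lift; elsewhere inner lugs hold it. Forcing it on the stop, up against the lugs, or with tabs out, breaks it.
- tab_a (a joint): How far the tab at the cap's +x is squeezed in, m: 0 sprung out, 0.0045 fully in (flush with the cap, 52 mm across both). Spring 3 N at first, 10 N fully in. Its tooth is clear of the collar from about 0.003.
- tab_b (a joint): The same for the tab at the cap's -x.
- tray: Shallow square steel drip tray, fixed, empty, 190 x 190 mm outside, walls 3 mm thick and 12 mm tall. Origin: centre of its underside, z up; its floor is 3 mm above that.
- caddy: Plywood caddy, fixed, 98 x 282 mm, walls 6 mm thick and 50 mm tall, three wells in a row along its y, 92 mm apart, floor 6 mm thick. Origin: centre of its underside.
- pot_wide: a loose white pot 80 mm across and 80 mm tall with a broad grey screw cap (68 mm), standing in another well of the caddy; origin: centre of its underside. Not part of the job.
- pot_narrow: a loose white pot 80 mm across and 88 mm tall with a narrow grey screw cap (44 mm), standing in another well of the caddy; origin: centre of its underside. Not part of the job.
- tealight_a: a loose tealight in an aluminium cup, 38 mm across, 15 mm tall; origin: centre of its underside. Not part of the job.
- tealight_b: a second loose tealight, the same; origin: centre of its underside. Not part of the job.
- candle: a loose white pillar candle, 44 mm across, 75 mm tall, standing; origin: centre of its underside. Not part of the job.
- brush: a loose paint brush, 190 mm long, lying on the table along its x, origin under its middle. Not part of the job.
- beaker: a loose empty clear plastic beaker, 72 mm across, 85 mm tall; origin: centre of its underside. Not part of the job.
- sponge: a loose sponge block 90 x 60 x 30 mm; origin: centre of its underside. Not part of the job.

How it is judged:
By the outcome, as a careful person would: the job done as asked, in the order asked, and still so for the second after the job is handed in, with the robot touching nothing.
It also fails if it takes over 61 s, if anything falls off the work surface, if the arm or the gripper's body presses on something with over 40 N, if the wrist force passes 120 N, or if a joint passes its speed limit or range.

## Working session

There is one attempt and no reset: what is moved stays moved. The work goes in short steps, Python scripts to look and compute and a tool call to move; the robot and the scene stay as the last step left them, time stands still between calls to the robot, and variables do not carry over. Pictures are saved under pics/ and viewed, about 8 in all and at most 12, crops included, and the job is handed in when it is done.

Besides the shell and the picture viewer there is one more tool, called after ">>>" in YAML: its name, and indented under it one key for each argument. jog_arm: Moves the arm, as the interface text tells. Its arguments: {"type":"object","properties":{"deltas":{"type":"array","items":{"type":"number"}},"claw":{"type":"number"},"newtons":{"type":"number"}},"required":["deltas"]}

```bash
ls; mkdir -p pics; cat > h.py <<'E'
import numpy as np, cv2
from cell import robot
def snap(n,f):
    p=robot.camera_params(n); im=robot.read_camera(n)
    cv2.imwrite('pics/'+f+'.png',cv2.cvtColor(im,cv2.COLOR_RGB2BGR)); np.savez('pics/'+f+'.npz',**p); return im
def K(p): return np.array([[p['fx'],0,p['cx']],[0,p['fy'],p['cy']],[0,0,1.]]),np.array([float(p['k1']),0,0,0])
def w(f,u,v,z):
    p=np.load('pics/'+f+'.npz'); k,d=K(p)
    s=cv2.undistortPoints(np.array([[[u,v]]],float),k,d)[0,0]
    R=p['R'];c=-R.T@p['t'];r=R.T@np.array([*s,1.]); return (c+r*(z-c[2])/r[2]).round(4)
def px(f,X):
    p=np.load('pics/'+f+'.npz'); k,d=K(p)
    return cv2.projectPoints(np.array(X,float).reshape(-1,1,3),cv2.Rodrigues(p['R'])[0],p['t'],k,d)[0].reshape(-1,2).round(1)
E
python3 - <<'E'
from h import *
a=snap('top','top0');b=snap('scene','sc0')
o=robot.observe();print(o)
E
```

```text
pics
{'time': 0.1, 'qpos': array([-1.29601025e+00,  3.42656525e-01,  1.52486103e+00, -1.57523523e-05,
        1.27539326e+00, -1.46009660e-01]), 'qvel': array([-0.00124964, -0.00070331, -0.00188982,  0.00123805, -0.00188821,
       -0.00019994]), 'joint_efforts': array([ 2.15760556e-03, -4.32002449e+01, -2.44695926e+01,  7.19887996e-02,
        5.25960024e-02, -3.52438838e-05]), 'tool_pos': array([ 0.21437947, -0.47888544,  0.23713374]), 'tool_rot': array([-3.14028633e+00, -1.76876324e-04,  4.20800214e-01]), 'contact_force': array([-0.3518565 , -0.01810999,  0.10600114]), 'torque': array([-0.01515795, -0.01206974,  0.00285427]), 'opening': 0.09181867865001583}
```

View pics/top0.png

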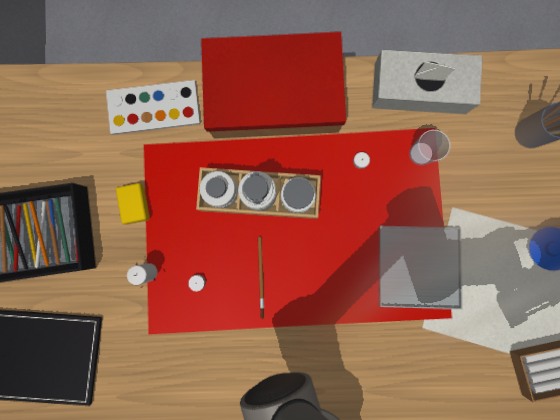

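View pics/sc0.png

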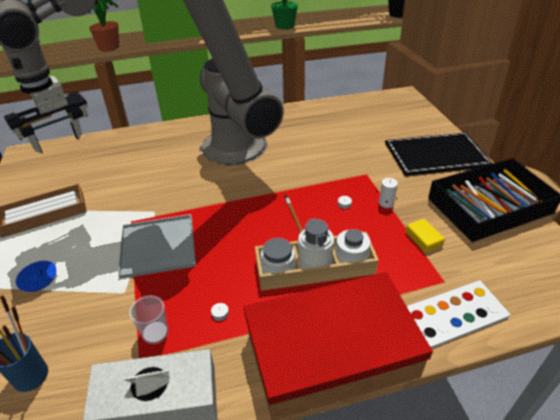

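Top view: the caddy is at (258,192). The jar with the tabbed cap looks to be the middle well (257,188), tallest in the scene view at (316,235). The tray is at (420,267). Next I'll enlarge the cap.

```bash
python3 - <<'E'
from h import *
im=cv2.imread('pics/top0.png')[155:230,190:330]
cv2.imwrite('pics/c1.png',cv2.resize(im,None,fx=5.6,fy=5.6,interpolation=cv2.INTER_CUBIC))
p=np.load('pics/top0.npz');print(-p['R'].T@p['t'],p['R'],p['fx'])
for u,v,z in [(257,187,.1375),(199,168.5,.05),(320,176,.05),(318,217,.05),(197,210,.05),(380,227,.012),(461,227,.012),(461,307,.012),(380,306,.012)]: print(u,v,w('top0',u,v,z))
E
```

```text
[0.49573255 0.03749779 0.92632929] [[-0.02454309 -0.99964491 -0.01037727]
 [-0.99680583  0.02525988 -0.07576326]
 [ 0.07599849  0.00848466 -0.99707183]] 380.3201575380079
257 187 [0.6053 0.0967 0.1375]
199 168.5 [0.6644 0.2376 0.05  ]
320 176 [ 0.6394 -0.0437  0.05  ]
318 217 [ 0.5442 -0.036   0.05  ]
197 210 [0.5675 0.2431 0.05  ]
380 227 [ 0.5187 -0.1864  0.012 ]
461 227 [ 0.5141 -0.3772  0.012 ]
461 307 [ 0.3278 -0.3652  0.012 ]
380 306 [ 0.3333 -0.1778  0.012 ]
```

View pics/c1.png

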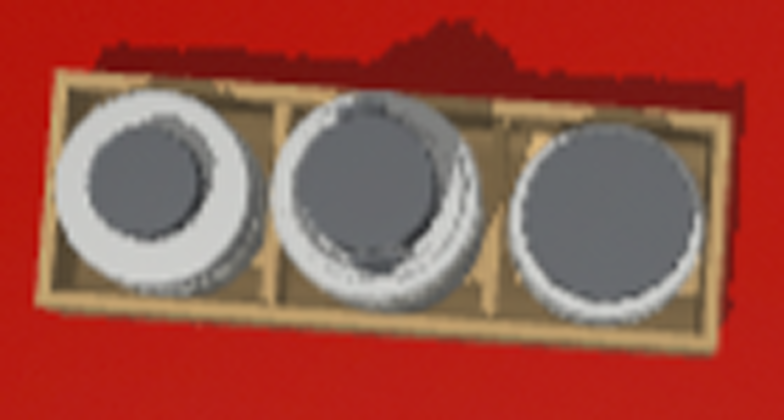

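Crop: the middle cap's top centre is at (255,188), which maps to about (0.603, 0.101) at z=0.1375. That agrees with the caddy centre at (0.604, 0.100). The tabs lie roughly along image vertical (world x). The tray centre is about (0.423, -0.277). A tool yaw of about +90° leaves room for the turn (q6 goes from 0.17 to -1.2). Moving above the jar now.

>>> jog_arm:
  deltas: [0.22,0.32,0.05,0,0,0.04,0.43,0.64,0.1,0,0,0.08,0.65,0.97,0.15,0,0,0.122]
  claw: 1

```text
time: 0.35
tool_pos: [0.2795, -0.3811, 0.2522]
tool_rot: [-3.14, -0.0, 0.613]
contact_force: [-0.0, -0.8, 0.6]
opening: 0.092
```

>>> jog_arm:
  deltas: [0.22,0.32,0,0,0,0.04,0.43,0.64,0,0,0,0.08,0.65,0.97,0,0,0,0.122]

```text
time: 0.6
tool_pos: [0.3449, -0.2835, 0.2526]
tool_rot: [-3.141, 0.0, 0.807]
contact_force: [1.7, -0.3, 0.2]
opening: 0.0919
```

>>> jog_arm:
  deltas: [0.22,0.32,0,0,0,0.04,0.43,0.64,0,0,0,0.08,0.65,0.97,0,0,0,0.122]

```text
time: 0.85
tool_pos: [0.4099, -0.1864, 0.2526]
tool_rot: [-3.141, 0.0, 0.999]
contact_force: [0.7, -0.2, 0.4]
opening: 0.0923
```

>>> jog_arm:
  deltas: [0.22,0.32,0,0,0,0.04,0.43,0.64,0,0,0,0.08,0.65,0.97,0,0,0,0.122]

```text
time: 1.1
tool_pos: [0.475, -0.0894, 0.2526]
tool_rot: [-3.141, 0.0, 1.19]
contact_force: [0.6, -0.4, 1.2]
opening: 0.092
```

>>> jog_arm:
  deltas: [0.22,0.32,0,0,0,0.04,0.43,0.64,0,0,0,0.08,0.65,0.97,0,0,0,0.122]

```text
time: 1.35
tool_pos: [0.54, 0.0076, 0.2524]
tool_rot: [-3.141, 0.0, 1.382]
contact_force: [0.5, -0.1, 0.6]
opening: 0.0915
```

>>> jog_arm:
  deltas: [0.2,0.32,0,0,0,0.04,0.4,0.64,0,0,0,0.08,0.6,0.94,0,0,0,0.122,0.6,0.94,0,0,0,0.122,0.6,0.94,0,0,0,0.122]

```text
time: 1.77
tool_pos: [0.5996, 0.1015, 0.2514]
tool_rot: [-3.14, 0.0, 1.573]
contact_force: [-0.2, 0.1, -0.5]
opening: 0.0918
```

```bash
python3 - <<'E'
from h import *
a=snap('wrist','w1')
o=robot.observe();print(o['time'],o['tool_pos'],o['tool_rot'],o['qpos'],px('w1',[[.603,.1007,.1375],[.633,.1007,.1375]]))
E
```

```text
1.8167 [0.5991399  0.10020578 0.25176058] [-3.13977389e+00  5.28532423e-04  1.57150718e+00] [ 3.98452631e-02  4.87924531e-01  1.25598041e+00 -4.63754099e-04
  1.39952577e+00  3.92143465e-02] [[284.4 210.4]
 [325.8 210.5]]
```

View pics/w1.png

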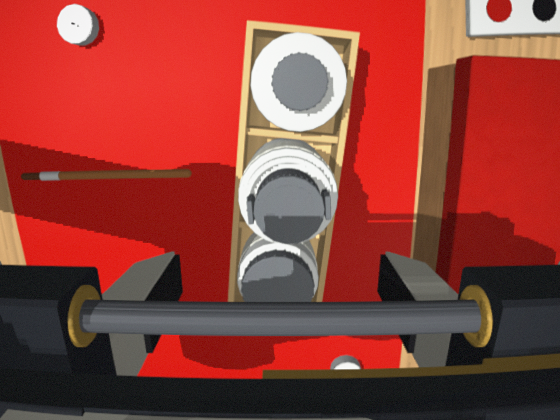

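Wrist view: the cap is at about (290,205) with tabs at (250,203) and (328,203), slightly tilted. I'll enlarge it.

```bash
python3 - <<'E'
from h import *
im=cv2.imread('pics/w1.png')[140:260,220:360]
cv2.imwrite('pics/c2.png',cv2.resize(im,None,fx=5,fy=5,interpolation=cv2.INTER_CUBIC))
E
```

```text
(no output)
```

View pics/c2.png

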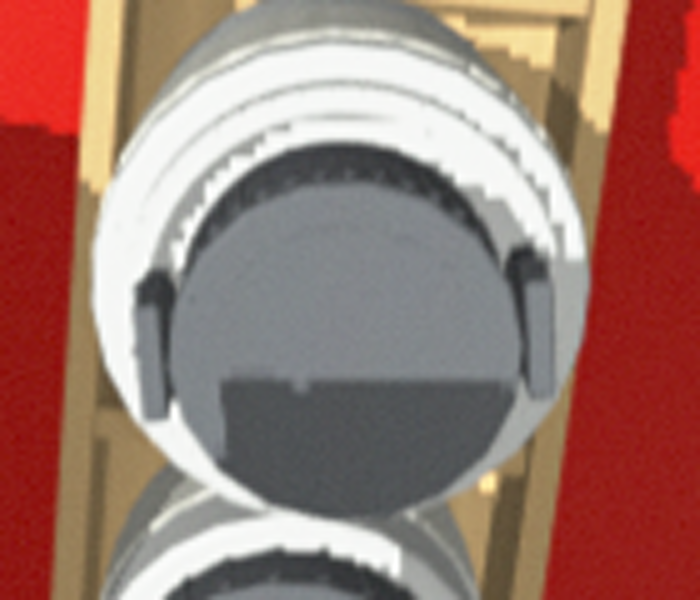

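Enlarged: the left tab's outer face centre is at crop (141,359) and the right's at (553,338). The cap's top ellipse is centred at about (347,350).

```bash
python3 - <<'E'
from h import *
f=lambda u,v,z:w('w1',220+u/5-.4,140+v/5-.4,z)
l=f(141,359,.1355);r=f(553,338,.1355);print(l,r,np.linalg.norm(r-l),(l+r)/2,np.degrees(np.arctan2(*(r-l)[1::-1])))
print(f(347,350,.1375),[f(*q,.1375) for q in [(172,350),(522,350),(347,182),(347,518)]])
for a,b in [((137,300),(145,418)),((553,280),(552,395)),((158,300),(167,415)),((528,280),(530,397))]:
  d=f(*a,.1355)-f(*b,.1355);print(np.linalg.norm(d),np.degrees(np.arctan2(-d[0],d[1])))
for a in [(250/1,22)]: pass
A=w('w1',247.5,22,.05);B=w('w1',231,300,.05);print(A,B,np.degrees(np.arctan2(*(A-B)[:2])))
E
```

```text
[0.5763 0.0993 0.1355] [0.6364 0.1027 0.1355] 0.060196096218940905 [0.60635 0.101   0.1355 ] 3.2379072815662435
[0.6063 0.1013 0.1375] [array([0.581 , 0.1013, 0.1375]), array([0.6317, 0.1014, 0.1375]), array([0.6061, 0.126 , 0.1375]), array([0.6066, 0.0753, 0.1375])]
0.018017769007288336 2.544804379813168
0.01751028269332052 1.9636575340521092
0.017528548142958105 3.270487923183568
0.01782806775845324 3.215483991748213
[0.5715 0.2438 0.05  ] [ 0.5488 -0.0234  0.05  ] 4.855908203353923
```

Both checks hold: 60 mm across the tabs against 61 given, and 18 mm tab width. The centre is (0.606, 0.101) and the cap yaw is +3°. I'll aim for a TCP z of 0.1235, which puts the fingertips 10 mm above the rim.

>>> jog_arm:
  deltas: [0.02,0.0,-0.2,0,0,0.01,0.04,0.01,-0.5,0,0,0.02,0.07,0.01,-0.8,0,0,0.033,0.07,0.01,-0.8,0,0,0.033,0.07,0.01,-0.8,0,0,0.033]

```text
time: 2.23
tool_pos: [0.6054, 0.0996, 0.172]
tool_rot: [-3.138, 0.0, 1.62]
contact_force: [0.2, 0.1, 0.9]
opening: 0.0922
```

```bash
python3 - <<'E'
from h import *
a=snap('wrist','w2');o=robot.observe();print(o['tool_pos'],o['tool_rot'])
im=cv2.imread('pics/w2.png')
cv2.imwrite('pics/w2b.png',im[60:420])
print(px('w2',[[.606,.1012,.1375],[.6365,.1027,.1355],[.5755,.0993,.1355]]))
E
```

```text
[0.60653218 0.09978694 0.17388447] [3.14119243e+00 1.65515248e-04 1.62026454e+00]
[[281.  249.5]
 [339.  248. ]
 [223.  248.6]]
```

View pics/w2.png

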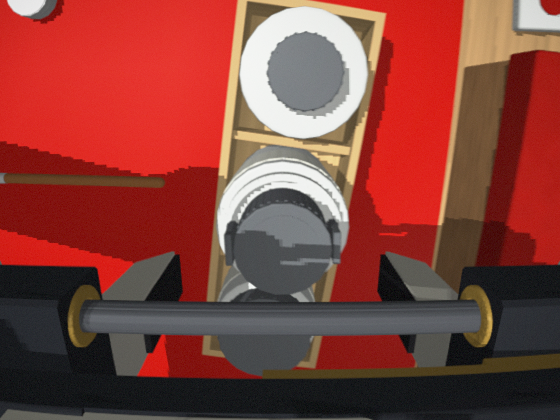

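The cap centre is at (283,248) and the tabs at (226,243) and (340,243), within 1 mm of prediction. Going down.

>>> jog_arm:
  deltas: [0.0,0.01,-0.2,0,0,0,0.0,0.01,-0.35,0,0,0,0.0,0.01,-0.49,0,0,0,0,0.01,-0.49,0,0,0,0,0.01,-0.49,0,0,0]

```text
time: 2.7
tool_pos: [0.6071, 0.1015, 0.1256]
tool_rot: [3.14, 0.0, 1.622]
contact_force: [0.4, -0.2, 0.0]
opening: 0.0919
```

>>> jog_arm:
  deltas: [0,0,0,0,0,0,0,0,0,0,0,0]

```text
time: 2.87
tool_pos: [0.6075, 0.1017, 0.1259]
tool_rot: [3.138, 0.0, 1.622]
contact_force: [-0.1, -0.2, -0.4]
opening: 0.0918
```

>>> jog_arm:
  deltas: [0,0,0,0,0,0,0,0,0,0,0,0,0,0,0,0,0,0,0,0,0,0,0,0,0,0,0,0,0,0]
  claw: 0.45
  newtons: 25

```text
time: 3.28
tool_pos: [0.6065, 0.1018, 0.1238]
tool_rot: [3.142, -0.0, 1.622]
contact_force: [-1.1, -0.3, 1.3]
opening: 0.0632
```

>>> jog_arm:
  deltas: [0,0,0,0,0,0,0,0,0,0,0,0,0,0,0,0,0,0,0,0,0,0,0,0,0,0,0,0,0,0]

```text
time: 3.7
tool_pos: [0.6063, 0.1018, 0.1239]
tool_rot: [-3.141, -0.0, 1.622]
contact_force: [-2.5, -0.5, 2.7]
opening: 0.051
```

```bash
python3 -c "
from h import *
o=robot.observe();print(o)"
```

```text
{'time': 3.7, 'qpos': array([ 4.17697224e-02,  6.07422191e-01,  1.41533837e+00,  1.46212265e-06,
        1.11917023e+00, -9.93134767e-03]), 'qvel': array([-1.17835571e-04,  1.11059103e-03,  7.56851961e-05, -3.06904977e-04,
       -4.48627618e-04,  3.56255863e-04]), 'joint_efforts': array([-2.37736423e-01, -5.24148774e+01, -2.27589422e+01,  6.69659581e-02,
       -8.06133784e-01,  1.11780677e-02]), 'tool_pos': array([0.60626546, 0.10180538, 0.12385602]), 'tool_rot': array([-3.14125455e+00, -4.67335413e-06,  1.62249676e+00]), 'contact_force': array([-2.50119652, -0.48327021,  2.68246085]), 'torque': array([-0.01910476,  0.37460761,  0.00225147]), 'opening': 0.051049311067712114}
```

The opening is 51 mm, so both tabs are fully in, and the side force is only 2.5 N. Turning anticlockwise in small steps, watching the torque.

>>> jog_arm:
  deltas: [0,0,0,0,0,0.03,0,0,0,0,0,0.06,0,0,0,0,0,0.09,0,0,0,0,0,0.11,0,0,0,0,0,0.11]

```text
time: 4.12
tool_pos: [0.6067, 0.1018, 0.1239]
tool_rot: [3.141, 0.0, 1.796]
contact_force: [-1.0, 0.3, 2.7]
opening: 0.0513
```

```bash
cat > s.py <<'E'
from h import *
o=robot.observe();print(round(o['time'],2),*[np.round(o[k],4) for k in('tool_pos','tool_rot','contact_force','torque','opening')],'yaw',np.degrees(o['tool_rot'][2]).round(2),o['joint_efforts'][5].round(3))
E
python3 s.py
```

```text
4.12 [0.6067 0.1018 0.1239] [3.1408e+00 1.0000e-04 1.7963e+00] [-0.9685  0.3383  2.6849] [ 0.0171 -0.0173  0.0265] 0.0513 yaw 102.92 -0.438
```

>>> jog_arm:
  deltas: [0,0,0,0,0,0.04,0,0,0,0,0,0.08,0,0,0,0,0,0.12,0,0,0,0,0,0.16,0,0,0,0,0,0.16]

```text
time: 4.53
tool_pos: [0.6067, 0.1018, 0.1239]
tool_rot: [3.141, 0.0, 2.048]
contact_force: [-1.8, 0.3, 2.6]
opening: 0.0517
```

```bash
python3 s.py
```

```text
4.53 [0.6067 0.1018 0.1239] [3.1410e+00 2.0000e-04 2.0477e+00] [-1.8001  0.3125  2.6234] [-0.0099 -0.0012  0.1053] 0.0517 yaw 117.33 -0.799
```

>>> jog_arm:
  deltas: [0,0,0,0,0,0.04,0,0,0,0,0,0.08,0,0,0,0,0,0.12,0,0,0,0,0,0.16,0,0,0,0,0,0.16]

```text
time: 4.95
tool_pos: [0.6068, 0.1018, 0.124]
tool_rot: [3.141, 0.001, 2.298]
contact_force: [-0.5, 0.3, 3.0]
opening: 0.0514
```

```bash
python3 s.py
```

```text
4.95 [0.6068 0.1018 0.124 ] [3.1409e+00 5.0000e-04 2.2975e+00] [-0.5042  0.3298  2.96  ] [ 0.0651 -0.0224  0.0789] 0.0514 yaw 131.64 -0.82
```

38.7° turned so far, freely. Finer steps from here.

>>> jog_arm:
  deltas: [0,0,0,0,0,0.012,0,0,0,0,0,0.024,0,0,0,0,0,0.036,0,0,0,0,0,0.05,0,0,0,0,0,0.05]

```text
time: 5.37
tool_pos: [0.6067, 0.1018, 0.1239]
tool_rot: [3.141, 0.0, 2.377]
contact_force: [-0.3, 0.1, 3.4]
opening: 0.0514
```

```bash
python3 s.py
```

```text
5.37 [0.6067 0.1018 0.1239] [3.1411e+00 4.0000e-04 2.3774e+00] [-0.3083  0.0825  3.4143] [ 0.0303 -0.0721  0.0038] 0.0514 yaw 136.21 -0.297
```

>>> jog_arm:
  deltas: [0,0,0,0,0,0.012,0,0,0,0,0,0.024,0,0,0,0,0,0.036,0,0,0,0,0,0.036]

```text
time: 5.7
tool_pos: [0.6066, 0.1017, 0.1239]
tool_rot: [3.141, 0.0, 2.434]
contact_force: [-0.8, -0.4, 5.0]
opening: 0.0514
```

```bash
python3 s.py
```

```text
5.7 [0.6066 0.1017 0.1239] [3.1413e+00 3.0000e-04 2.4344e+00] [-0.7861 -0.4255  5.0196] [ 0.0212 -0.1027 -0.0123] 0.0514 yaw 139.48 -0.264
```

>>> jog_arm:
  deltas: [0,0,0,0,0,0.012,0,0,0,0,0,0.024,0,0,0,0,0,0.036,0,0,0,0,0,0.036]

```text
time: 6.03
tool_pos: [0.6066, 0.1017, 0.1239]
tool_rot: [3.141, 0.0, 2.491]
contact_force: [-1.4, -0.7, 5.9]
opening: 0.0517
```

```bash
python3 s.py
```

```text
6.03 [0.6066 0.1017 0.1239] [3.1413e+00 3.0000e-04 2.4911e+00] [-1.411 -0.661  5.892] [ 0.0198 -0.0518  0.0084] 0.0517 yaw 142.73 -0.258
```

>>> jog_arm:
  deltas: [0,0,0,0,0,0.012,0,0,0,0,0,0.024,0,0,0,0,0,0.036,0,0,0,0,0,0.036]

```text
time: 6.37
tool_pos: [0.6066, 0.1018, 0.1239]
tool_rot: [3.141, 0.0, 2.548]
contact_force: [-0.1, 0.5, 5.4]
opening: 0.0517
```

```bash
python3 s.py
```

```text
6.37 [0.6066 0.1018 0.1239] [3.1413e+00 3.0000e-04 2.5478e+00] [-0.1007  0.45    5.4345] [ 0.0418 -0.0878  0.0308] 0.0517 yaw 145.98 -0.257
```

>>> jog_arm:
  deltas: [0,0,0,0,0,0.012,0,0,0,0,0,0.024,0,0,0,0,0,0.036,0,0,0,0,0,0.036]

```text
time: 6.7
tool_pos: [0.6066, 0.1018, 0.124]
tool_rot: [3.141, 0.0, 2.604]
contact_force: [0.4, -0.7, 5.8]
opening: 0.0517
```

```bash
python3 s.py
```

```text
6.7 [0.6066 0.1018 0.124 ] [3.1413e+00 5.0000e-04 2.6043e+00] [ 0.389  -0.7378  5.7531] [-0.0411 -0.0477 -0.0466] 0.0517 yaw 149.22 -0.256
```

>>> jog_arm:
  deltas: [0,0,0,0,0,0.012,0,0,0,0,0,0.024,0,0,0,0,0,0.036,0,0,0,0,0,0.036]

```text
time: 7.03
tool_pos: [0.6066, 0.1018, 0.1239]
tool_rot: [3.141, 0.0, 2.661]
contact_force: [0.4, -0.3, 4.7]
opening: 0.0517
```

```bash
python3 s.py
```

```text
7.03 [0.6066 0.1018 0.1239] [3.1413e+00 4.0000e-04 2.6609e+00] [ 0.38   -0.3228  4.7415] [-0.035  -0.1069  0.0102] 0.0517 yaw 152.46 -0.253
```

59.5° turned with no stop yet. One look to check that the cap is turning with the hand.

>>> jog_arm:
  deltas: [0,0,0,0,0,0.012,0,0,0,0,0,0.024,0,0,0,0,0,0.036,0,0,0,0,0,0.036]

```text
time: 7.37
tool_pos: [0.6066, 0.1018, 0.124]
tool_rot: [3.141, 0.0, 2.717]
contact_force: [0.1, -1.1, 5.7]
opening: 0.0514
```

```bash
python3 s.py; python3 - <<'E'
from h import *
snap('wrist','w3');im=cv2.imread('pics/w3.png')[150:370,140:420]
cv2.imwrite('pics/c3.png',cv2.resize(im,None,fx=2.7,fy=2.7,interpolation=cv2.INTER_CUBIC))
E
```

```text
7.37 [0.6066 0.1018 0.124 ] [3.1413e+00 4.0000e-04 2.7174e+00] [ 0.1156 -1.0585  5.6509] [ 0.0266 -0.0372  0.0057] 0.0514 yaw 155.7 -0.265
```

View pics/c3.png

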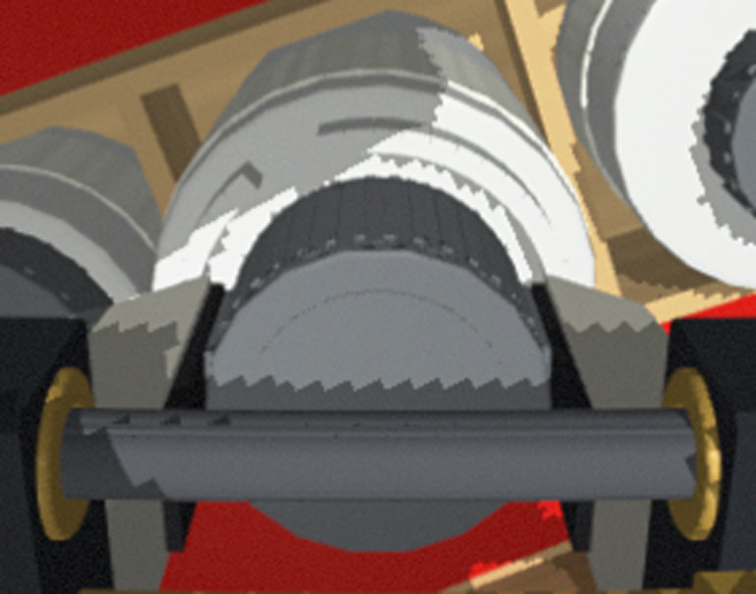

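The pads hold the tabs flush, and an empty collar notch shows at crop (245,180), so the cap has turned with the hand (62.7°). Continuing.

>>> jog_arm:
  deltas: [0,0,0,0,0,0.012,0,0,0,0,0,0.024,0,0,0,0,0,0.036,0,0,0,0,0,0.036]

```text
time: 7.75
tool_pos: [0.6066, 0.102, 0.1239]
tool_rot: [3.141, 0.0, 2.774]
contact_force: [-0.9, -0.1, 5.8]
opening: 0.0513
```

```bash
python3 s.py
```

```text
7.75 [0.6066 0.102  0.1239] [3.1410e+00 3.0000e-04 2.7736e+00] [-0.8715 -0.0557  5.8087] [ 0.1342 -0.1094 -0.1624] 0.0513 yaw 158.91 -0.445
```

The torque is rising (-0.16 N m, joint effort -0.45), so this may be the stop. A smaller step next.

>>> jog_arm:
  deltas: [0,0,0,0,0,0.004,0,0,0,0,0,0.008,0,0,0,0,0,0.008]

```text
time: 8.0
tool_pos: [0.6066, 0.102, 0.124]
tool_rot: [3.141, 0.0, 2.785]
contact_force: [-0.2, 0.7, 5.4]
opening: 0.0515
```

```bash
python3 s.py
```

```text
8.0 [0.6066 0.102  0.124 ] [3.1409e+00 3.0000e-04 2.7852e+00] [-0.1749  0.7268  5.423 ] [ 0.1226 -0.0664 -0.2627] 0.0515 yaw 159.58 -0.396
```

>>> jog_arm:
  deltas: [0,0,0,0,0,0.005,0,0,0,0,0,0.005]

```text
time: 8.17
tool_pos: [0.6066, 0.102, 0.1239]
tool_rot: [3.141, 0.0, 2.793]
contact_force: [0.2, 0.3, 5.4]
opening: 0.0513
```

```bash
python3 s.py
```

```text
8.17 [0.6066 0.102  0.1239] [3.1408e+00 2.0000e-04 2.7930e+00] [0.2305 0.2644 5.402 ] [ 0.2031 -0.0407 -0.3885] 0.0513 yaw 160.03 -0.457
```

The torque rose steadily to -0.39 N m at 67°, so this is the stop. I'll back off a little to unload it, then try a gentle lift.

>>> jog_arm:
  deltas: [0,0,0,0,0,-0.007,0,0,0,0,0,-0.014,0,0,0,0,0,-0.014]

```text
time: 8.42
tool_pos: [0.6067, 0.1019, 0.124]
tool_rot: [3.141, 0.0, 2.771]
contact_force: [-0.7, 0.8, 6.1]
opening: 0.0514
```

>>> jog_arm:
  deltas: [0,0,0.004,0,0,0,0,0,0.008,0,0,0,0,0,0.012,0,0,0,0,0,0.012,0,0,0]

```text
time: 8.75
tool_pos: [0.6066, 0.1019, 0.1244]
tool_rot: [3.141, -0.0, 2.771]
contact_force: [2.8, 1.6, -1.7]
opening: 0.0513
```

```bash
python3 s.py
```

```text
8.75 [0.6066 0.1019 0.1244] [ 3.1413e+00 -2.0000e-04  2.7708e+00] [ 2.8325  1.5812 -1.7007] [ 0.3547 -0.6553 -0.0701] 0.0513 yaw 158.76 -0.084
```

>>> jog_arm:
  deltas: [0,0,0.006,0,0,0,0,0,0.006,0,0,0]

```text
time: 8.92
tool_pos: [0.6066, 0.102, 0.1253]
tool_rot: [3.141, -0.0, 2.771]
contact_force: [3.1, 2.1, -1.5]
opening: 0.0517
```

```bash
python3 s.py
```

```text
8.92 [0.6066 0.102  0.1253] [ 3.1413e+00 -1.0000e-04  2.7708e+00] [ 3.1412  2.0977 -1.5453] [ 0.4727 -0.7422 -0.1669] 0.0517 yaw 158.75 -0.087
```

Moving freely upward with no rise in force. Continuing slowly.

>>> jog_arm:
  deltas: [0,0,0.01,0,0,0,0,0,0.02,0,0,0,0,0,0.03,0,0,0,0,0,0.03,0,0,0]

```text
time: 9.25
tool_pos: [0.6059, 0.1015, 0.1287]
tool_rot: [-3.141, -0.001, 2.771]
contact_force: [-0.4, -0.0, -0.5]
opening: 0.0515
```

```bash
python3 s.py
```

```text
9.25 [0.6059 0.1015 0.1287] [-3.1406e+00 -1.0000e-03  2.7710e+00] [-0.4309 -0.0426 -0.5247] [ 0.0673 -0.2014  0.0186] 0.0515 yaw 158.76 0.0
```

The cap is free and only its weight remains. Lifting clear and carrying it to above the tray centre.

>>> jog_arm:
  deltas: [0,0,0.1,0,0,0,0,0,0.3,0,0,0,0,0,0.55,0,0,0,0,0,0.8,0,0,0,0,0,0.9,0,0,0]

```text
time: 9.67
tool_pos: [0.6076, 0.1017, 0.2231]
tool_rot: [3.139, 0.005, 2.771]
contact_force: [0.8, -0.9, 0.0]
opening: 0.0517
```

>>> jog_arm:
  deltas: [-0.08,-0.15,0,0,0,0,-0.2,-0.4,0,0,0,0,-0.34,-0.7,0,0,0,0,-0.46,-0.95,0,0,0,0]

```text
time: 10.0
tool_pos: [0.5592, 0.0056, 0.2184]
tool_rot: [-3.141, -0.001, 2.772]
contact_force: [-0.1, 0.0, -0.2]
opening: 0.0516
```

>>> jog_arm:
  deltas: [-0.15,-0.3,0,0,0,0,-0.3,-0.6,0,0,0,0,-0.46,-0.94,0,0,0,0]

```text
time: 10.25
tool_pos: [0.5133, -0.0879, 0.2185]
tool_rot: [3.142, -0.001, 2.772]
contact_force: [0.6, -0.5, -0.0]
opening: 0.0518
```

>>> jog_arm:
  deltas: [-0.15,-0.3,0,0,0,0,-0.3,-0.6,0,0,0,0,-0.46,-0.94,0,0,0,0]

```text
time: 10.5
tool_pos: [0.4672, -0.182, 0.2186]
tool_rot: [3.141, -0.0, 2.771]
contact_force: [0.0, -0.2, -0.7]
opening: 0.0515
```

>>> jog_arm:
  deltas: [-0.15,-0.3,0,0,0,0,-0.3,-0.6,0,0,0,0,-0.4,-0.85,0,0,0,0,-0.45,-0.95,0,0,0,0,-0.45,-0.95,0,0,0,0]

```text
time: 10.92
tool_pos: [0.4223, -0.278, 0.2184]
tool_rot: [-3.141, -0.001, 2.767]
contact_force: [-0.1, -0.2, -0.6]
opening: 0.0512
```

```bash
python3 s.py; python3 - <<'E'
from h import *
snap('scene','sc1');im=cv2.imread('pics/sc1.png')[130:370,60:400]
cv2.imwrite('pics/c4.png',cv2.resize(im,None,fx=2.3,fy=2.3,interpolation=cv2.INTER_CUBIC))
E
```

```text
10.92 [ 0.4223 -0.278   0.2184] [-3.1414e+00 -5.0000e-04  2.7673e+00] [-0.0705 -0.1763 -0.5555] [ 0.1021 -0.1551  0.0582] 0.0512 yaw 158.56 -0.395
```

View pics/c4.png

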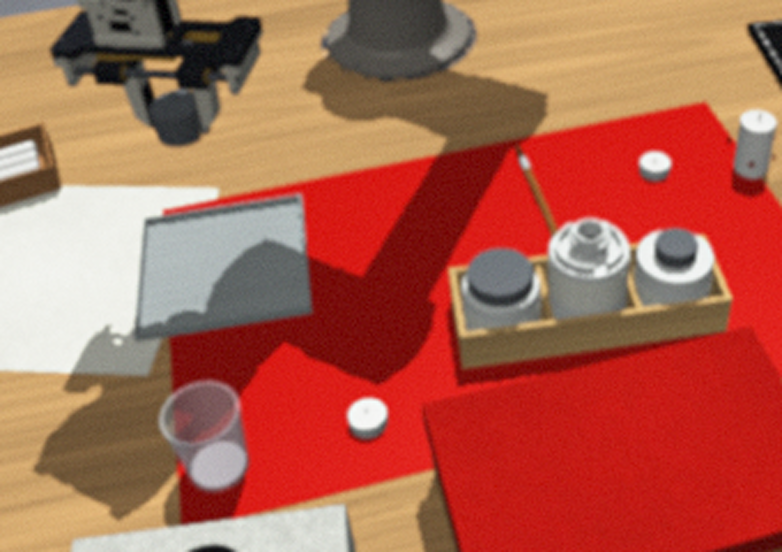

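The cap is held level at crop (178,118), above the tray; the jar's neck is open, and pots and other objects are where they stood. Lowering.

>>> jog_arm:
  deltas: [0.01,0,-0.2,0,0,0,0.01,0,-0.45,0,0,0,0.01,0,-0.7,0,0,0,0.01,0,-0.9,0,0,0,0.01,0,-1.0,0,0,0]

```text
time: 11.38
tool_pos: [0.4241, -0.2736, 0.1162]
tool_rot: [3.14, -0.004, 2.772]
contact_force: [-0.3, 0.3, -0.4]
opening: 0.0516
```

>>> jog_arm:
  deltas: [0,0,-0.25,0,0,0,0,0,-0.5,0,0,0,0,0,-0.7,0,0,0,0,0,-0.82,0,0,0,0,0,-0.88,0,0,0]

```text
time: 11.8
tool_pos: [0.4245, -0.2747, 0.0293]
tool_rot: [3.14, -0.002, 2.772]
contact_force: [-0.3, -0.9, -0.2]
opening: 0.0513
```

>>> jog_arm:
  deltas: [0,0,0,0,0,0,0,0,0,0,0,0]

```text
time: 11.97
tool_pos: [0.4252, -0.276, 0.0311]
tool_rot: [-3.142, 0.001, 2.771]
contact_force: [0.3, 0.1, -0.5]
opening: 0.0512
```

```bash
python3 s.py
```

```text
11.97 [ 0.4252 -0.276   0.0311] [-3.1415e+00  7.0000e-04  2.7715e+00] [ 0.3023  0.077  -0.543 ] [ 0.0307 -0.1311  0.0309] 0.0512 yaw 158.79 0.005
```

>>> jog_arm:
  deltas: [0,0,-0.012,0,0,0,0,0,-0.024,0,0,0,0,0,-0.036,0,0,0,0,0,-0.048,0,0,0,0,0,-0.048,0,0,0]

```text
time: 12.38
tool_pos: [0.4244, -0.2763, 0.0258]
tool_rot: [3.142, 0.0, 2.771]
contact_force: [0.1, 0.4, 0.0]
opening: 0.0513
```

```bash
python3 s.py
```

```text
12.38 [ 0.4244 -0.2763  0.0258] [3.1415e+00 2.0000e-04 2.7706e+00] [0.1007 0.4445 0.0244] [ 0.0969 -0.1764 -0.0066] 0.0513 yaw 158.74 -0.001
```

>>> jog_arm:
  deltas: [0,0,-0.004,0,0,0,0,0,-0.008,0,0,0,0,0,-0.008,0,0,0]

```text
time: 12.63
tool_pos: [0.4244, -0.2762, 0.0249]
tool_rot: [3.141, -0.0, 2.771]
contact_force: [0.0, -0.1, -0.6]
opening: 0.0516
```

```bash
python3 s.py
```

```text
12.63 [ 0.4244 -0.2762  0.0249] [ 3.1415e+00 -1.0000e-04  2.7707e+00] [ 0.0179 -0.1341 -0.6197] [ 0.1451 -0.1509  0.016 ] 0.0516 yaw 158.75 -0.001
```

>>> jog_arm:
  deltas: [0,0,-0.004,0,0,0,0,0,-0.008,0,0,0,0,0,-0.008,0,0,0]

```text
time: 12.88
tool_pos: [0.4245, -0.2763, 0.0243]
tool_rot: [3.142, 0.0, 2.771]
contact_force: [-0.7, 0.1, 2.0]
opening: 0.0513
```

```bash
python3 s.py
```

```text
12.88 [ 0.4245 -0.2763  0.0243] [3.1416e+00 2.0000e-04 2.7707e+00] [-0.658   0.1111  2.0392] [ 0.1266 -0.0051  0.0221] 0.0513 yaw 158.75 -0.005
```

Touched down at 2 N, at the expected height. Releasing and retreating.

>>> jog_arm:
  deltas: [0,0,0,0,0,0,0,0,0,0,0,0,0,0,0,0,0,0,0,0,0,0,0,0,0,0,0,0,0,0]
  claw: 0.95

```text
time: 13.3
tool_pos: [0.4245, -0.2762, 0.024]
tool_rot: [3.141, -0.0, 2.771]
contact_force: [0.2, 0.3, -0.4]
opening: 0.0802
```

>>> jog_arm:
  deltas: [0,0,0,0,0,0,0,0,0,0,0,0,0,0,0,0,0,0,0,0,0,0,0,0,0,0,0,0,0,0]

```text
time: 13.72
tool_pos: [0.4245, -0.2762, 0.0241]
tool_rot: [3.142, 0.0, 2.771]
contact_force: [-0.0, -0.1, -0.2]
opening: 0.0871
```

```bash
python3 s.py
```

```text
13.72 [ 0.4245 -0.2762  0.0241] [3.1415 0.     2.7707] [-0.0385 -0.115  -0.2429] [ 0.0781 -0.135  -0.0337] 0.0871 yaw 158.75 0.0
```

>>> jog_arm:
  deltas: [0,0,0.1,0,0,0,0,0,0.25,0,0,0,0,0,0.5,0,0,0,0,0,0.75,0,0,0,0,0,1.0,0,0,0]

```text
time: 14.13
tool_pos: [0.4243, -0.276, 0.1259]
tool_rot: [3.141, -0.0, 2.771]
contact_force: [0.6, 0.3, 0.8]
opening: 0.0873
```

>>> jog_arm:
  deltas: [0,0,0.3,0,0,0,0,0,0.6,0,0,0,0,0,0.9,0,0,0,0,0,0.9,0,0,0,0,0,0.9,0,0,0]

```text
time: 14.55
tool_pos: [0.425, -0.2767, 0.2165]
tool_rot: [-3.14, 0.004, 2.771]
contact_force: [-0.3, -0.4, -0.9]
opening: 0.087
```

```bash
python3 s.py; python3 - <<'E'
from h import *
snap('scene','sc2');im=cv2.imread('pics/sc2.png')[130:370,60:400]
cv2.imwrite('pics/c5.png',cv2.resize(im,None,fx=2.3,fy=2.3,interpolation=cv2.INTER_CUBIC))
E
```

```text
14.55 [ 0.425  -0.2767  0.2165] [-3.14    0.0044  2.7707] [-0.2627 -0.3865 -0.9216] [ 0.0627 -0.1695 -0.0284] 0.087 yaw 158.75 -0.001
```

View pics/c5.png

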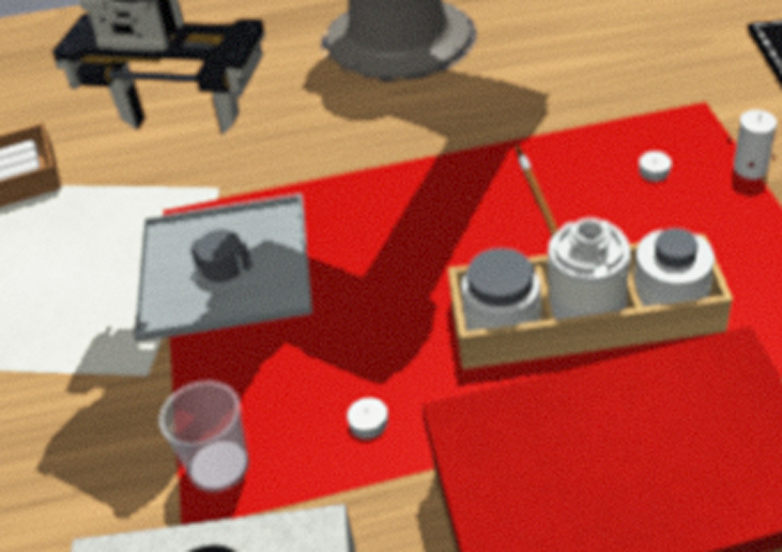

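The cap stands upright in the middle of the tray at crop (220,255). The jar is open and everything else is unmoved. Handing in.

```bash
python3 -c "
from cell import robot
print(robot.hand_in())"
```

```text
the job is handed in; nothing more can be done
None
```

The jar of brush cleaner is open, and its cap is standing right way up near the middle of the steel drip tray. I handed the job in at about 14.6 s, and the hand-in gives no verdict.

- **Opening:** I squeezed both tabs fully in (the opening read 51 mm) and turned the cap about 67° anticlockwise. At the stop the torque rose to about 0.39 N m. I eased back about 1.3° and then lifted the cap.
- **Lifting:** For the first 2 mm or so the hand felt up to about 4 N sideways and a moment of about 0.9 N m, which then disappeared. It looked like slight sticking rather than forcing. After that only the cap's own weight remained.
- **Setting down:** The cap touched the tray with about 2 N, at the expected height, before I let go.
- **Last checks:** The final picture shows the cap upright in the tray, the jar's neck open, and the pots, beaker, tealights, candle and brush where they stood. The sponge lies outside that crop, and the arm never went near it. The gripper was clear of everything.
- **Disagreements:** The wrist and top cameras differed by about 3 mm on the cap's position, which the grip tolerated. While turning, the vertical force read 3–6 N upward, so the hand was probably pressing lightly down on the cap.

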